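# Turn the filter cartridge round and park its carrier

### The job

The filter cartridge was put into its carrier the wrong way round: draw it out, lay it on the worktop and let go, take a fresh hold at its other end, and slide it back in with the round nose first until it is fully home. Then let go of the cartridge and push the carrier along the worktop, by the carrier itself and without lifting it, round in front of the sample cups and into the low dock frame until it sits square against the back stop. Neither carrier, cartridge nor robot may touch the two sample cups or the white-capped vial beside the path, and the loose vial and the syringe stay where they are.

Things in the scene. Friction and masses are not known exactly. Their poses are not given: they have to be found in the camera images.
- carrier_mid (a point): Centre, half-way up (22 mm above its underside), of the grey plastic carrier: a loose block 96 x 96 mm and 44 mm high, about 0.5 kg, too wide to grip. A blind tunnel 28 mm wide and 24 mm high (flared at the mouth) opens mid -y face: floor 14 mm above the underside, depth 55 mm (back wall at local y = +7 mm, mouth at y = -48 mm). Sliding it takes about 3 to 7 N. Its -y face looks roughly to the robot's right.
- cartridge_mid (a point): Centre of the white filter cartridge: a loose bar 24 mm wide (x), 102 mm long (y), 20 mm high (z), about 0.07 kg, with a dark ribbed window on top. Its +y end is the nose, rounded in plan (radius 12 mm); its -y end is cut square and has three small ribs on top. At the start the square end is in the tunnel and the round nose sticks out 47 mm; fully home the right way round, the nose touches the tunnel's back wall and the square end sticks out 47 mm.
- nose_tip (a point): Tip of the cartridge's round nose, half-way up, 51 mm along +y from the cartridge's centre. Fully home it lies at local y = +7 mm of the carrier, 24 mm above the carrier's underside.
- dock: Bare aluminium U-shaped dock frame fixed to the worktop, open towards the robot (-x). Origin: on the worktop under the carrier's centre when home; axes then parallel to the carrier's. Back stop 20 mm high, face at x = +48.5 mm; side rails 8 mm high (the cartridge passes over the -y one), inner faces at y = +-52 mm back from x = +12 mm, flared to 125 mm apart at x = -13 mm, where they begin.
- cup_near: Clear sample cup with a white screw lid, 62 mm across and 69 mm high, fixed, between the carrier's start and the dock, at the back of the path; in front of it the bare worktop reaches forward to about x = 0.42 m. Origin: centre of its underside. Must not be touched.
- cup_far: Clear sample cup with a red screw lid, 62 mm across and 69 mm high, fixed, further to the right at the back of the path. Origin: centre of its underside. Must not be touched.
- end_vial: Glass vial with a white cap, 27 mm across and 66 mm high, fixed, to the left of the dock's mouth, beyond the end of the path. Origin: centre of its underside. Must not be touched.
- loose_vial: Glass vial with a black cap, 27 mm across and 66 mm high, standing loose at the back right. Origin: centre of its underside. Leave alone.
- syringe: Plastic syringe, 30 x 134 x 20 mm, lying loose along y at the back right. Origin: centre of its underside. Leave alone.

How it is judged:
By the outcome, as a careful person would: the job done as asked, in the order asked, and still so for the second after the job is handed in, with the robot touching nothing.
It also fails if it takes over 72 s, if anything falls off the work surface, if the arm or the gripper's body presses on something with over 40 N, if the wrist force passes 120 N, or if a joint passes its speed limit or range.

### The arm

A 7-joint arm with a two-finger parallel gripper is mounted at the origin on a cart in front of the work surface, level with it; the furniture and walls round the work are solid. World frame = base frame: x ahead of the robot, y to its left, z up, the work surface at z = 0. Lengths are in m, angles in rad, forces in N, time in s.
With the tool pointing down it reaches from about 0.4 to 0.85 m from the base axis. Payload 10.4 kg.
Tool frame: the origin (TCP) lies midway between the tips of the shut fingers; the grasp point (between the pads) lies 19 mm behind it (manip.hold_point_z is the distance from the TCP to the grasp point, in m); z points along the fingers, y is the line along which they close (so a half turn about z gives the same grasp; the last joint's range is limited). The gripper opens to 85 mm and grips with 20 to 120 N. Pads are 22 mm wide; open, the fingers measure 114 mm over their backs; the gripper's body (76 mm by 85 mm) begins 54 mm behind the grasp point. The pads swing forward as they close: fully open they stand 13 mm farther back than shut.
Start: joints at [1.216, 0.332, -0.065, 1.46, 0.022, 1.35, -0.088], TCP at [0.204, -0.591, 0.231] pointing down, gripper open.
Joint ranges: [-2.6, 2.6], [-0.5, 2.12], [-1.47, 1.34], [0.16, 2.42], [-1.27, 4.41], [0.06, 2.06], [-2.6, 2.6]. Speed limits (rad/s): [2.22, 2.22, 2.79, 2.79, 3.14, 3.14, 3.14].

### API

Orientations are given as a unit quaternion [x, y, z, w].
In Python, from workcell import manip, eyes, job gives the robot as it stands.
- The arm moves only by the shell command python3 -m crank 'ROWS' [FORCE]. ROWS is JSON, a list that holds one entry, the list of rows, each a list of 7 numbers: the finger opening in cm, from 0 to 8.54, then the shift along the world's x, y, z in cm, then the turn, a rotation vector about the world's x, y, z in degrees. In form: [[[hand, x, y, z, ax, ay, az], ...]]. A call has 1 to 20 rows; each row shifts and turns the commanded pose from where the row before left it; what a row does not reach is not made up. A row lasts 1/8 s, in which the tool goes at most 62.5 mm and 10.7 degrees, less where a joint would pass 70% of its speed; a pose out of reach is approached as far as the arm can. A call with a gripper value outside its range is refused whole. The fingers move at their own pace and stop on an object; FORCE is the grip in N (left out, the last holds). Time passes only in rows, so rows that do not move let the fingers close. It gives the time, the measured TCP pose, the force, the opening and the grip force at its end, in the units of the state.
- manip.get_obs(): the state, without advancing time (a new reading comes with each control period).
- eyes.camera(name): name is "side" or "top"; returns (picture, depth): 384x512x3 uint8, red, green, blue; 384x512 float32, m along the optical axis (not along the pixel's ray), 0 where there is no reading.
- eyes.camera_params(name): a dict with "fx", "fy", "cx", "cy" (pixels), "world_from_camera" (4x4, takes a point from camera to world coordinates). Camera axes: x right, y down, z forward; pixel columns grow to the right and rows downward; lengths in m; the calibration is good to about 2 mm. A picture is of the moment at which its call begins. camera_params takes no time and is no camera call.
- job.hand_in(): hands the job in; it is judged then, once.
The state is a dict: "clock": time; "joint_pos": joint angles; "joint_velocities": joint speeds; "tau": joint torques, N m; "position": TCP position; "ee_rot": TCP orientation; "ft_force": force on the tool from outside, world axes, zero at the start; "torque": the same for the moment, N m; "grip_width": opening from 0.0 (shut) to 1.0 (fully open); "grasp_force": force on a finger pad.
Only numpy, scipy, OpenCV 4.12 (cv2) and the standard library are available. Lean on these libraries where they do the work, as an engineer would, in place of code of your own. Each camera call takes 0.05 s, during which the arm holds its last target. There are 200 camera calls.

## Working session

There is one attempt and no reset: what is moved stays moved. The work goes in short steps, Python scripts to look and compute and a shell command to move; the robot and the scene stay as the last step left them, time stands still between calls to the robot, and variables do not carry over. Pictures are saved under pics/ and viewed, at most 10 in all, crops included, and the job is handed in when it is done.

```bash
ls; mkdir -p pics; cat > h.py <<'E'
import numpy as np, cv2
from workcell import manip, eyes, job
def snap(name,f=None):
    im,d=eyes.camera(name)
    if f: cv2.imwrite('pics/'+f,im[:,:,::-1])
    return im,d
def pts(name,d):
    p=eyes.camera_params(name); v,u=np.indices(d.shape)
    c=np.stack([(u-p['cx'])/p['fx']*d,(v-p['cy'])/p['fy']*d,d,np.ones_like(d)],-1)
    return (c@np.array(p['world_from_camera']).T)[...,:3]
def ray(name,uv,z):
    p=eyes.camera_params(name); T=np.array(p['world_from_camera'])
    uv=np.atleast_2d(uv).astype(float)
    c=np.c_[(uv[:,0]-p['cx'])/p['fx'],(uv[:,1]-p['cy'])/p['fy'],np.ones(len(uv))]@T[:3,:3].T
    return T[:3,3]+c*((z-T[2,3])/c[:,2:])
E
python3 - <<'E'
from h import *
for n in('top','side'):
    im,d=snap(n,n+'0.png'); p=eyes.camera_params(n); print(n,p['fx'],p['cx'],p['cy'],np.round(p['world_from_camera'],3).tolist())
    np.savez(n+'0.npz',im=im,d=d)
o=manip.get_obs(); print({k:np.round(v,3).tolist() for k,v in o.items()}, manip.hold_point_z)
E
```

```text
pics
top 486.1298345124432 258.4904900283749 195.2426638789927 [[0.05, -0.93, 0.364, 0.109], [-0.999, -0.047, 0.018, -0.048], [0.0, -0.364, -0.931, 1.211], [0.0, 0.0, 0.0, 1.0]]
side 405.1745602717774 250.98306747317173 196.82877481361976 [[-0.958, -0.167, 0.235, 0.316], [-0.288, 0.496, -0.82, 0.843], [0.021, -0.852, -0.523, 0.633], [0.0, 0.0, 0.0, 1.0]]
{'clock': 0.1, 'joint_pos': [1.216, 0.333, -0.065, 1.461, 0.022, 1.35, -0.088], 'joint_velocities': [-0.0, -0.002, -0.0, -0.003, 0.001, 0.001, -0.0], 'tau': [0.002, -62.675, 0.05, -39.243, 0.016, 0.007, -0.0], 'position': [0.203, -0.591, 0.231], 'ee_rot': [0.986, 0.165, -0.0, -0.001], 'ft_force': [0.018, -0.086, 0.207], 'torque': [-0.051, 0.039, -0.042], 'grasp_force': 0.0, 'grip_width': 1.003} 0.0187
```

View pics/top0.png

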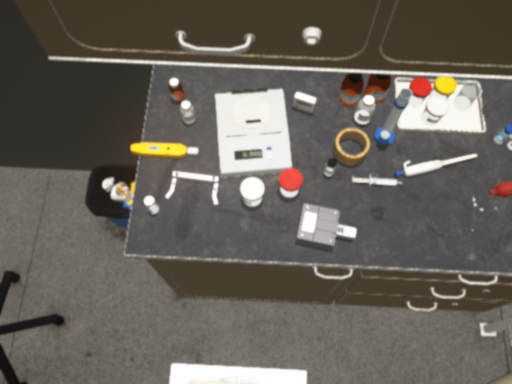

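View pics/side0.png

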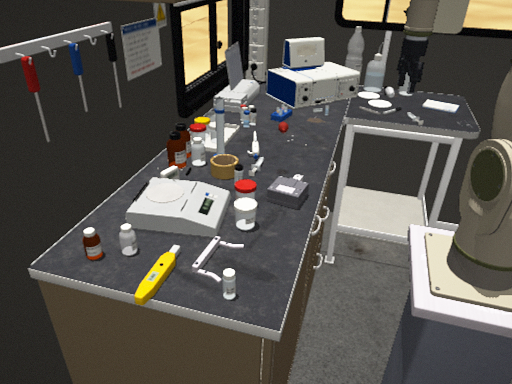

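The top view shows the carrier at (320,227) with the nose to the right at (347,232). The cups are at (252,190) and (290,182), the dock at (193,188) opening downward, and the white-capped vial at (151,204). The side view shows the same layout. Next I measure the positions.

```bash
python3 - <<'E'
from h import *
T=np.load('top0.npz'); im,d=T['im'],T['d']; P=pts('top',d)
c=im[160:260,140:360]; cv2.imwrite('pics/c0.png',cv2.resize(c[:,:,::-1],None,fx=3.6,fy=3.6,interpolation=cv2.INTER_CUBIC))
def box(name,x0,x1,y0,y1,z0,z1,P):
    m=(P[...,0]>x0)&(P[...,0]<x1)&(P[...,1]>y0)&(P[...,1]<y1)&(P[...,2]>z0)&(P[...,2]<z1)
    q=P[m]; print(name,len(q),'mean',q.mean(0).round(4),'min',np.percentile(q,2,0).round(3),'max',np.percentile(q,98,0).round(3))
    return m,q
for u,v in [(320,227),(347,232),(252,186),(290,176),(193,176),(151,200),(330,162),(376,181),(240,235)]: print((u,v),P[v,u].round(3))
S=np.load('side0.npz'); Ps=pts('side',S['d'])
for nm,Q in(('top',P),('side',Ps)):
    m,q=box(nm+' carrier',.35,.62,-.35,-.1,.036,.052,Q)
    r=cv2.minAreaRect((q[:,:2]*1000).astype(np.float32)); print(r)
    m,q=box(nm+' cart',.35,.62,-.36,-.1,.028,.0365,Q); 
    m,q=box(nm+' lids',.42,.62,-.2,.12,.06,.08,Q); print(q[q[:,1]>-.08].mean(0))
    m,q=box(nm+' endvial',.35,.62,.15,.3,.055,.075,Q)
    m,q=box(nm+' dock',.42,.65,.02,.2,.014,.03,Q); 
E
```

```text
(320, 227) [ 0.487 -0.184  0.046]
(347, 232) [ 0.48  -0.253  0.034]
(252, 186) [ 0.581 -0.008  0.066]
(290, 176) [ 0.613 -0.104  0.067]
(193, 176) [0.62  0.153 0.02 ]
(151, 200) [0.531 0.245 0.063]
(330, 162) [ 0.659 -0.207  0.064]
(376, 181) [ 0.634 -0.337  0.012]
(240, 235) [0.469 0.018 0.001]
top carrier 1418 mean [ 0.4943 -0.1794  0.0433] min [ 0.446 -0.231  0.037] max [ 0.544 -0.129  0.048]
((498.6524658203125, -170.5106658935547), (193.51805114746094, 117.31146240234375), 64.6545639038086)
top cart 220 mean [ 0.4831 -0.2296  0.0331] min [ 0.443 -0.273  0.028] max [ 0.58  -0.113  0.036]
top lids 788 mean [ 0.5837 -0.0513  0.0674] min [ 0.546 -0.131  0.062] max [0.618 0.018 0.072]
[ 0.57348796 -0.01105112  0.06740641]
top endvial 85 mean [0.5271 0.2491 0.0654] min [0.516 0.238 0.057] max [0.539 0.261 0.071]
top dock 289 mean [0.6215 0.1191 0.0204] min [0.61  0.028 0.015] max [0.632 0.196 0.029]
side carrier 596 mean [ 0.4979 -0.1707  0.0436] min [ 0.45  -0.225  0.037] max [ 0.548 -0.126  0.047]
((499.9228515625, -172.98353576660156), (191.18043518066406, 108.20795440673828), 70.19271850585938)
side cart 151 mean [ 0.4884 -0.1768  0.0325] min [ 0.446 -0.273  0.028] max [ 0.547 -0.125  0.036]
side lids 474 mean [ 0.5846 -0.0406  0.0672] min [ 0.548 -0.129  0.06 ] max [0.618 0.022 0.07 ]
[ 0.57858818 -0.01157404  0.06699419]
side endvial 118 mean [0.5298 0.253  0.0638] min [0.519 0.24  0.055] max [0.541 0.262 0.068]
side dock 299 mean [0.6254 0.1222 0.0203] min [0.613 0.031 0.015] max [0.645 0.198 0.029]
```

View pics/c0.png

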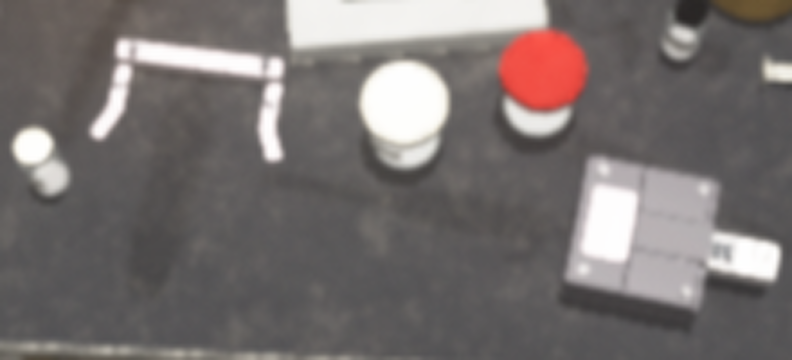

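The crop shows the carrier turned about -10° with its nose pointing right. The dock is turned about -6°, with its back bar running from (120,42) to (280,65). I'll fit these more precisely.

```bash
cat >> h.py <<'E'
def rect(q):
    (c,s,a)=cv2.minAreaRect((q[:,:2]*1000).astype(np.float32)); return np.round(c,1),np.round(s,1),round(a,1)
def big(m):
    n,l,s,_=cv2.connectedComponentsWithStats(m.astype(np.uint8)); return l==1+np.argmax(s[1:,4])
def inb(P,x0,x1,y0,y1,z0,z1): return (P[...,0]>x0)&(P[...,0]<x1)&(P[...,1]>y0)&(P[...,1]<y1)&(P[...,2]>z0)&(P[...,2]<z1)
E
python3 - <<'E'
from h import *
for n in('top','side'):
    T=np.load(n+'0.npz'); im,d=T['im'],T['d']; P=pts(n,d); g=im.min(-1).astype(int)
    m=big(inb(P,.42,.57,-.245,-.115,.039,.052)); print(n,'carrier',rect(P[m]),P[m][:,2].mean())
    vv,uu=np.nonzero(m); print('  ray',rect(ray(n,np.c_[uu,vv],.044)))
    m=big(inb(P,.42,.57,-.30,-.236,.02,.042)&(g>110)); vv,uu=np.nonzero(m); print(' cart',rect(P[m]), 'ray',rect(ray(n,np.c_[uu,vv],.034)),m.sum())
    m=inb(P,.48,.66,.03,.21,.014,.03)&(g>120); m=big(m); q=P[m]; vv,uu=np.nonzero(m); print(' back',rect(q),'ray',rect(ray(n,np.c_[uu,vv],.02)),m.sum())
    r=inb(P,.45,.625,.03,.215,.004,.013)&(g>130)
    for nm,h in(('L',P[...,1]>.12),('R',P[...,1]<.12)):
        k=r&h; vv,uu=np.nonzero(k); w=ray(n,np.c_[uu,vv],.008)
        for x in np.arange(.52,.63,.01):
            b=w[abs(w[:,0]-x)<.005]
            if len(b)>2: print('   rail',nm,round(x,3),b[:,1].min().round(4),b[:,1].max().round(4))
    for nm,b in(('near',(.53,.62,-.055,.04)),('far',(.55,.64,-.15,-.06)),('end',(.5,.56,.22,.28))):
        m=inb(P,*b,.06,.076); print(' ',nm,cv2.minEnclosingCircle((P[m][:,:2]*1000).astype(np.float32)))
E
```

```text
top carrier (array([ 494.9, -179.6]), array([95.8, 97.3]), 80.5) 0.043653942952274066
  ray (array([ 493.8, -179.3]), array([95.6, 97.9]), 80.4)
 cart (array([ 482.6, -255.3]), array([38.2, 26. ]), 81.0) ray (array([ 480.9, -255. ]), array([37.5, 27.6]), 82.1) 154
 back (array([620.3, 147.4]), array([124. ,  16.4]), 84.7) ray (array([619. , 147.1]), array([123.8,  16.2]), 84.9) 232
   rail L 0.56 0.21 0.2149
   rail L 0.57 0.2057 0.2136
   rail L 0.58 0.2037 0.2143
   rail L 0.59 0.202 0.2107
   rail L 0.6 0.2006 0.2113
   rail L 0.61 0.1992 0.212
   rail L 0.62 0.1431 0.2083
   rail R 0.55 0.0837 0.0919
   rail R 0.56 0.0868 0.0952
   rail R 0.57 0.0902 0.0989
   rail R 0.58 0.0885 0.0991
   rail R 0.59 0.0872 0.0977
   rail R 0.6 0.0875 0.096
   rail R 0.61 0.0862 0.1157
  near ((573.159912109375, -7.660276889801025), 31.222095489501953)
  far ((603.6791381835938, -104.66907501220703), 31.43377685546875)
  end ((527.9803466796875, 249.80328369140625), 13.341537475585938)
side carrier (array([ 497.5, -177.6]), array([99.2, 96. ]), 80.7) 0.04395088005817902
  ray (array([ 497.3, -174.4]), array([107. ,  97.4]), 80.8)
 cart (array([ 483.8, -258.9]), array([35. , 24.6]), 87.4) ray (array([ 482.4, -256.7]), array([34.7, 28.8]), 79.5) 46
 back (array([623.4, 147.2]), array([124.5,  15.3]), 84.5) ray (array([621.6, 149.5]), array([126. ,  16.2]), 85.0) 223
   rail L 0.57 0.2085 0.2155
   rail L 0.58 0.2044 0.2159
   rail L 0.59 0.2027 0.2147
   rail L 0.6 0.2024 0.213
   rail L 0.61 0.2004 0.2128
   rail L 0.62 0.2011 0.2125
   rail R 0.55 0.084 0.096
   rail R 0.56 0.0848 0.0983
   rail R 0.57 0.0879 0.1021
   rail R 0.58 0.0895 0.1007
   rail R 0.59 0.0888 0.1009
   rail R 0.6 0.0873 0.1002
   rail R 0.61 0.0889 0.0973
  near ((578.5173950195312, -7.739875793457031), 32.99934005737305)
  far ((606.82080078125, -103.33365631103516), 31.511329650878906)
  end ((530.7666625976562, 251.0711669921875), 12.774901390075684)
```

```bash
python3 -m crank '[[[8.5,2.34,2.875,-0.5,0,0,5.13],[8.5,2.34,2.875,-0.5,0,0,5.13],[8.5,2.34,2.875,-0.5,0,0,5.13],[8.5,2.34,2.875,-0.5,0,0,5.13],[8.5,2.34,2.875,-0.5,0,0,5.13],[8.5,2.34,2.875,-0.5,0,0,5.13],[8.5,2.34,2.875,-0.5,0,0,5.13],[8.5,2.34,2.875,-0.5,0,0,5.13],[8.5,2.34,2.875,-0.5,0,0,5.13],[8.5,2.34,2.875,-0.5,0,0,5.13],[8.5,2.34,2.875,-0.5,0,0,5.13],[8.5,2.34,2.875,-0.5,0,0,5.13],[8.5,0,0,0,0,0,0],[8.5,0,0,0,0,0,0]]]' 40
cat >> h.py <<'E'
from scipy.spatial.transform import Rotation as R
def st():
    o=manip.get_obs(); M=R.from_quat(o['ee_rot']).as_matrix()
    print('t',round(o['clock'],2),'p',(o['position']*np.array(1000)).round(1),'yaw_y',np.degrees(np.arctan2(M[1,1],M[0,1])).round(2),'zax',M[:,2].round(3),'j',np.round(o['joint_pos'],2),'F',np.round(o['ft_force'],1),'w',round(o['grip_width']*85.4,1),'g',round(o['grasp_force'],1))
E
python3 -c "from h import *;st()"
```

```text
clock: 1.85
position: [0.4844, -0.2458, 0.1711]
ee_rot: [0.763, 0.647, -0.0, -0.0]
ft_force: [0.1, 0.2, 0.3]
grip_width: 0.998
grasp_force: 0.0
t 1.85 p [ 484.4 -245.8  171.1] yaw_y -9.39 zax [-0. -0. -1.] j [ 0.8   0.23 -0.47  1.74  0.11  1.2   0.14] F [0.1 0.2 0.3] w 85.2 g 0.0
```

```bash
python3 -m crank '[[[8.5,0,0,-4,0,0,0],[8.5,0,0,-4,0,0,0],[8.5,0,0,-4,0,0,0],[8.5,0,0,-2,0,0,0],[8.5,0,0,-1.4,0,0,0],[8.5,0,0,0,0,0,0],[2,0,0,0,0,0,0],[2,0,0,0,0,0,0],[2,0,0,0,0,0,0],[2,0,0,0,0,0,0],[2,0,0,0,0,0,0],[2,0,0,0,0,0,0],[2,0,0,0,0,0,0],[2,0,0,0,0,0,0]]]' 40
python3 - <<'E'
from h import *
st()
im,d=eyes.camera('side'); cv2.imwrite('pics/s1.png',cv2.resize(im[120:270,180:380,::-1],None,fx=4,fy=4,interpolation=cv2.INTER_CUBIC))
E
```

```text
clock: 3.6
position: [0.4849, -0.2461, 0.0178]
ee_rot: [0.763, 0.647, 0.0, 0.001]
ft_force: [0.6, 0.2, 5.7]
grip_width: 0.266
grasp_force: 41.5
t 3.6 p [ 484.9 -246.1   17.8] yaw_y -9.43 zax [ 0.001 -0.001 -1.   ] j [ 0.76  0.42 -0.43  1.87  0.22  0.9   0.05] F [0.6 0.2 5.7] w 22.7 g 41.5
```

View pics/s1.png

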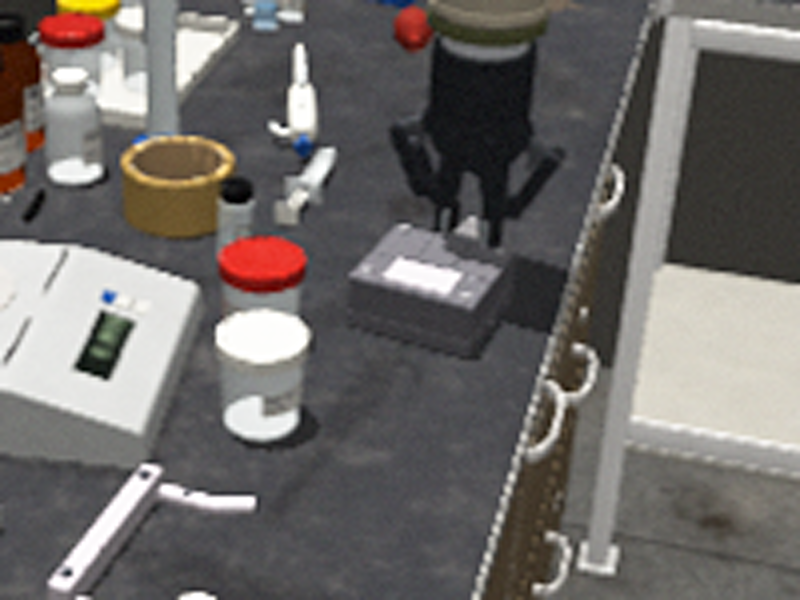

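Gripped: the picture shows the fingers on the nose right beside the carrier mouth at about (470,230). Next I draw it out.

```bash
python3 -m crank '[[[2,-0.08,-0.49,0,0,0,0],[2,-0.165,-0.986,0,0,0,0],[2,-0.165,-0.986,0,0,0,0],[2,-0.165,-0.986,0,0,0,0],[2,-0.165,-0.986,0,0,0,0],[2,-0.165,-0.986,0,0,0,0],[2,-0.165,-0.986,0,0,0,0],[2,-0.165,-0.986,0,0,0,0],[2,0,0,2,0,0,0],[2,0,0,2,0,0,0],[2,0,0,0,0,0,0]]]' 40
python3 -m crank '[[[2,0.65,-0.45,0,0,0,10],[2,0.65,-0.45,0,0,0,10],[2,0.65,-0.45,0,0,0,10],[2,0.65,-0.45,0,0,0,10],[2,0.65,-0.45,0,0,0,10],[2,0.65,-0.45,0,0,0,10],[2,0.65,-0.45,0,0,0,10],[2,0.65,-0.45,0,0,0,10],[2,0.65,-0.45,0,0,0,9.5],[2,0,0,-2,0,0,0],[2,0,0,-1.5,0,0,0],[2,0,0,0,0,0,0],[2,0,0,0,0,0,0]]]' 40
python3 - <<'E'
from h import *
st()
im,d=snap('side'); P=pts('side',d)
m=big(inb(P,.42,.57,-.26,-.11,.039,.052)); print('carrier',rect(P[m]))
cv2.imwrite('pics/s2.png',cv2.resize(im[120:270,180:380,::-1],None,fx=4,fy=4,interpolation=cv2.INTER_CUBIC))
E
```

```text
clock: 5.03
position: [0.4737, -0.3203, 0.0602]
ee_rot: [0.763, 0.647, 0.001, 0.002]
ft_force: [0.6, 0.2, -1.2]
grip_width: 0.272
grasp_force: 40.7
clock: 6.65
position: [0.5306, -0.3602, 0.0224]
ee_rot: [0.087, 0.996, 0.0, -0.0]
ft_force: [-0.2, -0.2, -0.1]
grip_width: 0.275
grasp_force: 40.7
t 6.65 p [ 530.6 -360.2   22.4] yaw_y 80.03 zax [-0.  0. -1.] j [ 1.01  0.65 -0.65  1.59  0.43  1.05  1.63] F [-0.2 -0.2 -0.1] w 23.5 g 40.7
carrier (array([ 497.8, -178.2]), array([102.1,  96.4]), 80.8)
```

View pics/s2.png

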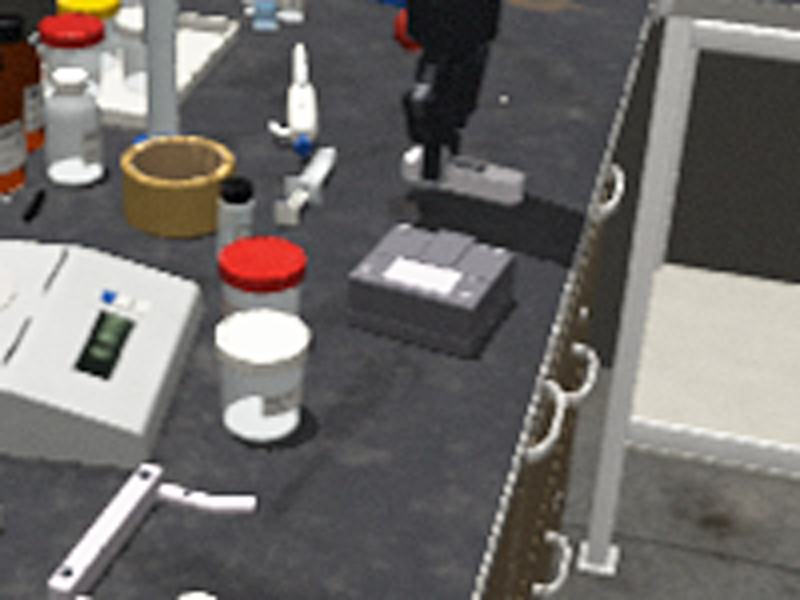

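The cartridge hangs out of the carrier, nose at (410,165) and square end at (515,185). The carrier hasn't moved. I'll lower it.

```bash
python3 -m crank '[[[2,0,0,-1,0,0,0],[2,0,0,-0.5,0,0,0],[2,0,0,-0.15,0,0,0],[2,0,0,-0.1,0,0,0],[2,0,0,0,0,0,0]]]' 40
```

```text
clock: 7.32
position: [0.5306, -0.3604, 0.0049]
ee_rot: [0.087, 0.996, 0.0, 0.0]
ft_force: [-0.7, 0.0, -1.2]
grip_width: 0.269
grasp_force: 40.7
```

```bash
python3 -m crank '[[[2,0,0,-0.1,0,0,0],[2,0,0,-0.05,0,0,0],[2,0,0,0,0,0,0]]]' 40; python3 -m crank '[[[4.5,0,0,0,0,0,0],[4.5,0,0,0,0,0,0],[4.5,0,0,0,0,0,0],[4.5,0,0,0,0,0,0],[6,0,0,3,0,0,0],[6,0,0,4,0,0,0],[6,0,0,0,0,0,0]]]' 40
python3 - <<'E'
from h import *
st()
for n in('side','top'):
    im,d=snap(n); P=pts(n,d); g=im.min(-1)
    m=big(inb(P,.4,.6,-.45,-.29,.008,.03)&(g>90)); print(n,rect(P[m]),np.median(P[m][:,2]))
    cv2.imwrite(f'pics/{n}3.png',im[:,:,::-1])
E
```

```text
clock: 7.7
position: [0.5307, -0.3605, 0.0043]
ee_rot: [0.087, 0.996, -0.0, 0.0]
ft_force: [-3.2, 1.5, 7.2]
grip_width: 0.266
grasp_force: 41.6
clock: 8.57
position: [0.5325, -0.3612, 0.0767]
ee_rot: [0.087, 0.996, -0.001, 0.002]
ft_force: [-0.9, 0.3, -0.1]
grip_width: 0.703
grasp_force: 0.0
t 8.57 p [ 532.5 -361.2   76.7] yaw_y 80.07 zax [ 0.005 -0.003 -1.   ] j [ 1.03  0.59 -0.68  1.55  0.39  1.14  1.66] F [-0.9  0.3 -0.1] w 60.0 g 0.0
side (array([ 509.4, -353.4]), array([ 28.7, 102. ]), 77.0) 0.017870236616067292
top (array([ 506.8, -354.8]), array([ 24.7, 104.4]), 79.0) 0.019076466905476375
```

```bash
python3 -m crank '[[[6,-0.28,0.05,0,0,0,-10],[6,-0.28,0.05,0,0,0,-10],[6,-0.28,0.05,0,0,0,-10],[6,-0.28,0.05,0,0,0,-10],[6,-0.28,0.05,0,0,0,-10],[6,-0.28,0.05,0,0,0,-10],[6,-0.28,0.05,0,0,0,-10],[6,-0.28,0.05,0,0,0,-10],[6,-0.28,0.05,0,0,0,-10],[6,-0.28,0.05,0,0,0,-10],[6,-0.28,0.05,0,0,0,-10],[6,-0.28,0.05,0,0,0,-10],[6,-0.28,0.05,0,0,0,-10],[6,-0.28,0.05,0,0,0,-10],[6,-0.28,0.05,0,0,0,-10],[6,-0.28,0.05,0,0,0,-10],[6,-0.28,0.05,0,0,0,-10],[6,-0.28,0.05,0,0,0,-10],[6,0,0,0,0,0,0],[6,0,0,0,0,0,0]]]'; python3 -c "from h import *;st()"
```

```text
clock: 11.18
position: [0.4799, -0.3511, 0.0727]
ee_rot: [0.996, -0.085, -0.0, -0.0]
ft_force: [0.0, -0.3, 1.0]
grip_width: 0.7
grasp_force: 0.0
t 11.18 p [ 479.9 -351.1   72.7] yaw_y -99.7 zax [-0.001  0.    -1.   ] j [ 0.65  0.41 -0.12  1.71  0.05  1.03 -1.23] F [ 0.  -0.3  1. ] w 59.7 g 0.0
```

```bash
python3 -m crank '[[[6,0.1,0,-3,0,0,0],[6,0,0,-2.5,0,0,0],[6,0,0,-1.25,0,0,0],[6,0,0,0,0,0,0],[2,0,0,0,0,0,0],[2,0,0,0,0,0,0],[2,0,0,0,0,0,0],[2,0,0,0,0,0,0],[2,0,0,0,0,0,0],[2,0,0,0,0,0,0],[2,0,0,0,0,0,0]]]' 40; python3 -c "from h import *;st()"
```

```text
clock: 12.55
position: [0.4818, -0.3518, 0.007]
ee_rot: [0.996, -0.086, 0.001, 0.001]
ft_force: [-0.6, 0.4, 6.6]
grip_width: 0.266
grasp_force: 40.6
t 12.55 p [ 481.8 -351.8    7. ] yaw_y -99.92 zax [ 0.001 -0.001 -1.   ] j [ 0.65  0.49 -0.11  1.75  0.07  0.9  -1.24] F [-0.6  0.4  6.6] w 22.7 g 40.6
```

```bash
python3 -m crank '[[[2,0,0,1.5,0,0,0],[2,0,0,1.5,0,0,0],[2,-0.1,0.4,0,0,0,10],[2,-0.1,0.4,0,0,0,10],[2,-0.1,0.4,0,0,0,10],[2,-0.1,0.4,0,0,0,10],[2,-0.1,0.4,0,0,0,10],[2,-0.1,0.4,0,0,0,10],[2,-0.1,0.4,0,0,0,10],[2,-0.1,0.4,0,0,0,10],[2,-0.1,0.4,0,0,0,10.3],[2,0,0,-1.2,0,0,0],[2,0,0,0,0,0,0],[2,0,0,0,0,0,0]]]' 40
python3 - <<'E'
from h import *
st()
for n in('side','top'):
    im,d=snap(n); P=pts(n,d)
    cv2.imwrite(f'pics/{n}4.png',cv2.resize(im[130:230,230:355,::-1] if n=='side' else im[180:280,280:405,::-1],None,fx=6,fy=6,interpolation=cv2.INTER_CUBIC))
    m=big(inb(P,.42,.57,-.25,-.11,.039,.052)); print('carrier',rect(P[m]))
    m=inb(P,.44,.53,-.295,-.24,.02,.046); q=P[m]; print(n,len(q),rect(q) if len(q) else '',np.percentile(q[:,2],[10,50,90]) if len(q) else '')
E
```

```text
clock: 14.3
position: [0.4721, -0.3154, 0.0238]
ee_rot: [0.765, 0.644, -0.0, -0.0]
ft_force: [-0.2, -0.4, -0.3]
grip_width: 0.268
grasp_force: 39.8
t 14.3 p [ 472.1 -315.4   23.8] yaw_y -9.77 zax [-0.  0. -1.] j [ 0.86  0.45 -0.42  1.8   0.22  0.94  0.17] F [-0.2 -0.4 -0.3] w 22.9 g 39.8
carrier (array([ 498.3, -179.1]), array([99.2, 97.9]), 80.8)
side 85 (array([ 480.4, -268.8]), array([55.6, 24.4]), 82.0) [0.03026411 0.03663982 0.0389562 ]
carrier (array([ 494.6, -179.8]), array([95.9, 97.7]), 80.9)
top 245 (array([ 478.1, -267.7]), array([59.3, 25. ]), 79.9) [0.02900481 0.03578341 0.03929504]
```

View pics/side4.png

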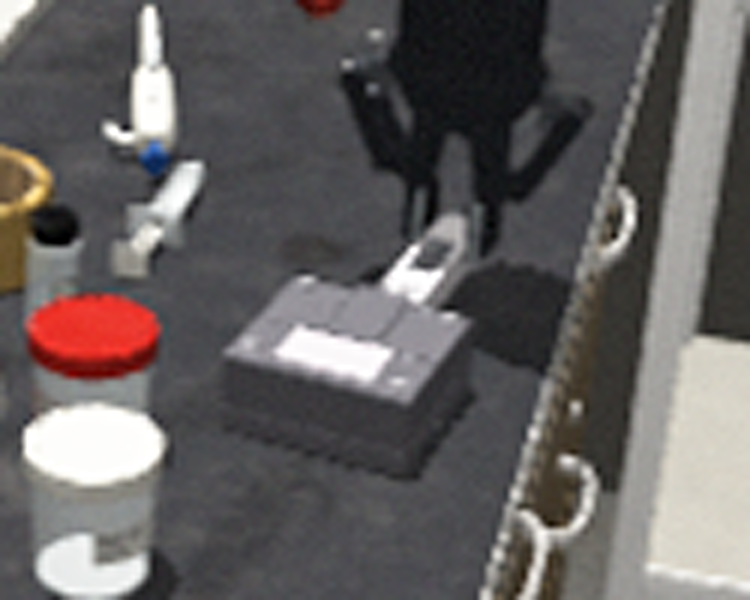

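The side view shows the nose at (410,290), facing the mouth. It sits about 2 mm low in x, so I'll correct that and insert.

```bash
python3 -m crank '[[[2,0.23,-0.05,-0.08,0,0,0.4],[2,0,0,0,0,0,0],[2,0.13,0.79,0,0,0,0],[2,0.13,0.79,0,0,0,0],[2,0.07,0.39,0,0,0,0],[2,0.07,0.39,0,0,0,0],[2,0,0,0,0,0,0]]]' 40; python3 -m crank '[[[2,0.08,0.49,0,0,0,0],[2,0.08,0.49,0,0,0,0],[2,0.08,0.49,0,0,0,0],[2,0,0,0,0,0,0]]]' 40
python3 -c "from h import *;st()"
```

```text
clock: 15.28
position: [0.4786, -0.292, 0.0231]
ee_rot: [0.762, 0.648, 0.0, 0.0]
ft_force: [-0.1, 0.2, 0.3]
grip_width: 0.271
grasp_force: 39.8
clock: 15.78
position: [0.481, -0.2769, 0.0231]
ee_rot: [0.761, 0.648, 0.0, -0.0]
ft_force: [-0.3, -0.0, -0.2]
grip_width: 0.269
grasp_force: 39.8
t 15.78 p [ 481.  -276.9   23.1] yaw_y -9.18 zax [ 0.  0. -1.] j [ 0.81  0.43 -0.44  1.84  0.22  0.92  0.11] F [-0.3 -0.  -0.2] w 23.0 g 39.8
```

```bash
python3 -m crank '[[[2,0.08,0.49,0,0,0,0],[2,0.08,0.49,0,0,0,0],[2,0.08,0.49,0,0,0,0],[2,0.08,0.49,0,0,0,0],[2,0.08,0.49,0,0,0,0],[2,0,0,0,0,0,0]]]' 40; python3 -m crank '[[[2,0.04,0.2,0,0,0,0],[2,0.02,0.1,0,0,0,0],[2,0,0,0,0,0,0]]]' 40;  python3 -m crank '[[[2,0.02,0.1,0,0,0,0],[2,0.02,0.1,0,0,0,0],[2,0.02,0.1,0,0,0,0]]]' 40
```

```text
clock: 16.52
position: [0.485, -0.2526, 0.0231]
ee_rot: [0.761, 0.648, 0.0, 0.0]
ft_force: [0.6, -0.0, -0.9]
grip_width: 0.269
grasp_force: 39.8
clock: 16.9
position: [0.4854, -0.2504, 0.0231]
ee_rot: [0.762, 0.648, -0.0, 0.0]
ft_force: [-0.7, -1.6, -0.2]
grip_width: 0.266
grasp_force: 39.8
clock: 17.27
position: [0.4861, -0.247, 0.023]
ee_rot: [0.762, 0.648, 0.0, 0.0]
ft_force: [-0.6, -1.9, -0.4]
grip_width: 0.269
grasp_force: 39.8
```

```bash
python3 -m crank '[[[2,0.02,0.1,0,0,0,0],[2,0.02,0.1,0,0,0,0],[2,0.02,0.1,0,0,0,0],[2,0.02,0.1,0,0,0,0]]]' 40; python3 - <<'E'
from h import *
st()
for n in('side','top'):
    im,d=snap(n); P=pts(n,d); g=im.min(-1)
    m=big(inb(P,.42,.57,-.245,-.10,.039,.052)); print(n,'carrier',rect(P[m]))
    m=inb(P,.44,.53,-.30,-.22,.025,.0385)&(g>100); q=P[m]; print(len(q),rect(q),q[:,1].min())
E
```

```text
clock: 17.77
position: [0.4869, -0.243, 0.023]
ee_rot: [0.762, 0.648, 0.0, 0.0]
ft_force: [-0.9, -1.9, -1.3]
grip_width: 0.269
grasp_force: 39.8
t 17.77 p [ 486.9 -243.    23. ] yaw_y -9.23 zax [ 0.  0. -1.] j [ 0.76  0.41 -0.45  1.86  0.22  0.91  0.05] F [-0.9 -1.9 -1.3] w 22.9 g 39.8
side carrier (array([ 497.6, -179.3]), array([119.8,  95. ]), 80.7)
23 (array([ 489.8, -245.9]), array([18.1, 34.5]), 17.0) -0.2650409794025995
top carrier (array([ 496.4, -171.4]), array([95.9, 96.5]), 80.6)
32 (array([ 498.3, -225.5]), array([45.2, 10.7]), 0.3) -0.23080465377445483
```

```bash
python3 -m crank '[[[4,0,0,-0.1,0,0,0],[6,0,0,0,0,0,0],[6,0,0,0,0,0,0],[6,0,0,0,0,0,0],[6,0,0,3,0,0,0],[6,-0.5,-3,5,0,0,0],[6,-0.5,-5,5,0,0,0],[6,0,-4,0,0,0,0],[6,0,0,0,0,0,0]]]' 40
python3 - <<'E'
from h import *
st()
for n in('side','top'):
    im,d=snap(n,n+'5f.png'); P=pts(n,d); g=im.min(-1)
    np.savez(n+'5.npz',im=im,d=d)
    cv2.imwrite(f'pics/{n}5.png',cv2.resize(im[130:230,230:355,::-1] if n=='side' else im[180:270,280:380,::-1],None,fx=6,fy=6,interpolation=cv2.INTER_CUBIC))
    m=big(inb(P,.42,.57,-.235,-.10,.040,.052)); r=rect(P[m]); print(n,'carrier',r)
    m=inb(P,.44,.53,-.30,-.215,.024,.0385)&(g>90); q=P[m]; print(len(q),rect(q),q.min(0),q.max(0))
    a=np.radians(r[2]); e=np.array([np.cos(a),np.sin(a)])
    s=(q[:,:2]*1000-r[0])@e; print('local y range of cart',np.percentile(s,[0,3,97,100]))
E
```

```text
clock: 19.0
position: [0.4762, -0.3608, 0.1462]
ee_rot: [0.763, 0.646, -0.0, 0.001]
ft_force: [-1.1, -0.6, -0.6]
grip_width: 0.702
grasp_force: 0.0
t 19.0 p [ 476.2 -360.8  146.2] yaw_y -9.52 zax [ 0.    -0.001 -1.   ] j [ 0.91  0.36 -0.42  1.63  0.16  1.18  0.29] F [-1.1 -0.6 -0.6] w 59.9 g 0.0
side carrier (array([ 499.6, -172.5]), array([104.9,  96.7]), 80.7)
38 (array([ 485.5, -246.2]), array([22.4, 32.9]), 0.5) [ 0.47433991 -0.26273586  0.02660809] [ 0.49677144 -0.22985881  0.03645261]
local y range of cart [-92.81804021 -91.98092509 -63.74834147 -59.91746769]
top carrier (array([ 496.6, -172. ]), array([97. , 97.9]), 80.6)
184 (array([ 499.7, -240.8]), array([48.5, 56.7]), 85.9) [ 0.47038838 -0.26411074  0.02433332] [ 0.5295901  -0.2152713   0.03837956]
local y range of cart [-92.99105672 -90.65090522 -44.81527727 -42.00381513]
```

View pics/top5.png

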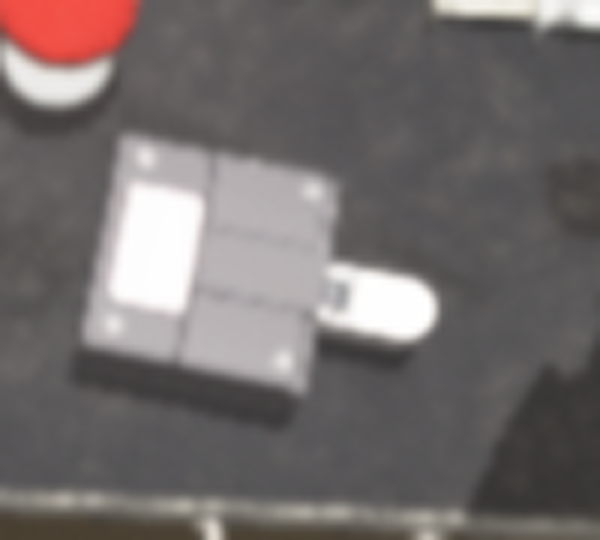

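The outer end looks rather round at this resolution. Before trusting it, I'll measure the width profile along the cartridge in the saved views.

```bash
python3 - <<'E'
from h import *
def prof(im,tag,c,ang,z,lo,hi,n='top'):
    # brightness-resampled strip along axis (local s) at height z; width where bright
    p=eyes.camera_params(n); T=np.linalg.inv(np.array(p['world_from_camera']))
    e=np.array([np.cos(ang),np.sin(ang)]); f=np.array([-e[1],e[0]])
    s=np.arange(lo,hi,3.); w=np.arange(-20,20.1,.5)
    S,W=np.meshgrid(s,w,indexing='ij'); X=(np.array(c)+S[...,None]*e+W[...,None]*f)/1000
    q=np.concatenate([X,np.full(S.shape+(1,),z),np.ones(S.shape+(1,))],-1)@T.T
    u=p['fx']*q[...,0]/q[...,2]+p['cx']; v=p['fy']*q[...,1]/q[...,2]+p['cy']
    g=cv2.remap(im.min(-1).astype(np.float32),u.astype(np.float32),v.astype(np.float32),cv2.INTER_LINEAR)
    print(tag,[(int(a),float((r>125).sum()*.5)) for a,r in zip(s,g)])
a=np.radians(260.5)
prof(np.load('top0.npz')['im'],'start, outward',(494.5,-179.5),a,.034,50,104)
prof(np.load('top5.npz')['im'],'now, outward',(496.6,-172),a,.034,50,104)
prof(cv2.imread('pics/top3.png')[:,:,::-1],'lying, +x dir',(507,-355),np.radians(-10),.02,-60,62)
prof(cv2.imread('pics/side3.png')[:,:,::-1],'lying side, +x dir',(509,-354),np.radians(-10),.02,-60,62,'side')
im=np.vstack([cv2.resize(cv2.imread('pics/top3.png')[225:300,340:440],None,fx=6,fy=4*1.5,interpolation=cv2.INTER_CUBIC)]); cv2.imwrite('pics/lay.png',im)
E
```

```text
start, outward [(50, 34.0), (53, 32.0), (56, 32.0), (59, 32.5), (62, 32.5), (65, 32.0), (68, 32.0), (71, 32.5), (74, 32.5), (77, 32.0), (80, 31.5), (83, 31.5), (86, 31.5), (89, 31.5), (92, 30.5), (95, 29.0), (98, 19.5), (101, 0.0)]
now, outward [(50, 33.0), (53, 32.5), (56, 32.5), (59, 31.5), (62, 32.0), (65, 32.5), (68, 32.5), (71, 32.0), (74, 32.0), (77, 32.5), (80, 32.0), (83, 31.5), (86, 30.5), (89, 28.0), (92, 23.5), (95, 17.0), (98, 0.0), (101, 0.0)]
lying, +x dir [(-60, 0.0), (-57, 0.0), (-54, 0.0), (-51, 10.5), (-48, 18.0), (-45, 21.5), (-42, 24.0), (-39, 25.0), (-36, 25.0), (-33, 25.5), (-30, 25.5), (-27, 25.5), (-24, 25.0), (-21, 25.5), (-18, 25.0), (-15, 15.5), (-12, 12.0), (-9, 11.5), (-6, 11.0), (-3, 11.5), (0, 11.5), (3, 11.0), (6, 11.5), (9, 12.0), (12, 11.0), (15, 9.5), (18, 11.5), (21, 24.5), (24, 25.5), (27, 26.0), (30, 28.0), (33, 29.5), (36, 30.0), (39, 30.5), (42, 30.5), (45, 30.0), (48, 29.5), (51, 27.5), (54, 21.0), (57, 0.0), (60, 0.0)]
lying side, +x dir [(-60, 0.0), (-57, 0.0), (-54, 3.0), (-51, 22.5), (-48, 27.5), (-45, 30.0), (-42, 31.0), (-39, 33.0), (-36, 33.5), (-33, 32.5), (-30, 31.5), (-27, 31.5), (-24, 33.0), (-21, 32.0), (-18, 16.0), (-15, 14.0), (-12, 12.5), (-9, 16.0), (-6, 14.5), (-3, 13.5), (0, 13.5), (3, 13.0), (6, 12.5), (9, 14.0), (12, 14.0), (15, 13.0), (18, 14.5), (21, 25.0), (24, 32.5), (27, 33.0), (30, 36.5), (33, 39.0), (36, 38.5), (39, 38.0), (42, 37.0), (45, 36.0), (48, 32.5), (51, 24.5), (54, 0.0), (57, 0.0), (60, 0.0)]
```

View pics/lay.png

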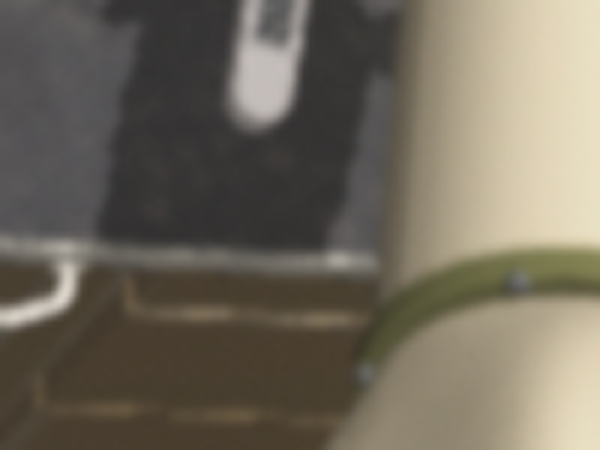

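The lying view shows the round end on the -x side, which contradicts what I expected. I'll compare start and now side by side before deciding.

```bash
python3 - <<'E'
from h import *
L=lambda f:cv2.imread('pics/'+f)
def c(f,u,v,w=33,h=25): return cv2.resize(L(f)[v-h//2:v-h//2+h,u-w//2:u-w//2+w],(260,200),interpolation=cv2.INTER_CUBIC)
s2=cv2.resize(L('s2.png')[130:230,390:540],(260,200)) 
r1=np.hstack([c('top0.png',347,232),c('top5f.png',346,231),s2])
r2=np.hstack([c('side0.png',297,179),c('side5f.png',297,179),c('side3.png',293,162)])
cv2.imwrite('pics/cmp.png',np.vstack([r1,r2]))
E
```

```text
(no output)
```

View pics/cmp.png

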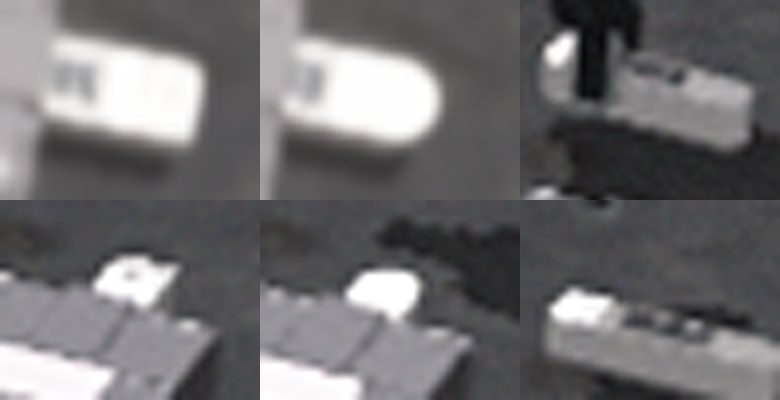

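The comparison is clear. At the start the square ribbed end was outside (left column), which contradicts the brief. After my turn the round nose is outside (middle column). The brief asks for nose-in, so I'll turn the cartridge once more using the same steps.

```bash
python3 -m crank '[[[6,0.5,5,-1,0,0,0.2],[6,0.57,5,-3,0,0,0.1],[6,0,1.75,-4,0,0,0],[6,0,0,-3,0,0,0],[6,0,0,-1.9,0,0,0],[6,0,0,0,0,0,0],[2,0,0,0,0,0,0],[2,0,0,0,0,0,0],[2,0,0,0,0,0,0],[2,0,0,0,0,0,0],[2,0,0,0,0,0,0],[2,0,0,0,0,0,0]]]' 40;python3 -c "from h import *;st()"
```

```text
clock: 20.6
position: [0.4889, -0.2401, 0.0183]
ee_rot: [0.76, 0.65, 0.0, 0.001]
ft_force: [-0.6, 0.3, 6.0]
grip_width: 0.269
grasp_force: 41.1
t 20.6 p [ 488.9 -240.1   18.3] yaw_y -8.95 zax [ 0.002 -0.001 -1.   ] j [ 0.76  0.42 -0.46  1.87  0.23  0.9   0.04] F [-0.6  0.3  6. ] w 22.9 g 41.1
```

```bash
python3 -m crank '[[[2,-0.08,-0.49,0,0,0,0],[2,-0.165,-0.986,0,0,0,0],[2,-0.165,-0.986,0,0,0,0],[2,-0.165,-0.986,0,0,0,0],[2,-0.165,-0.986,0,0,0,0],[2,-0.165,-0.986,0,0,0,0],[2,-0.165,-0.986,0,0,0,0],[2,-0.165,-0.986,0,0,0,0],[2,0,0,2,0,0,0],[2,0,0,2,0,0,0],[2,0,0,0,0,0,0]]]' 40
python3 -m crank '[[[2,0.62,-0.51,0,0,0,10],[2,0.62,-0.51,0,0,0,10],[2,0.62,-0.51,0,0,0,10],[2,0.62,-0.51,0,0,0,10],[2,0.62,-0.51,0,0,0,10],[2,0.62,-0.51,0,0,0,10],[2,0.62,-0.51,0,0,0,10],[2,0.62,-0.51,0,0,0,10],[2,0.62,-0.51,0,0,0,9.5],[2,0,0,-2,0,0,0],[2,0,0,-1.5,0,0,0],[2,0,0,-1,0,0,0],[2,0,0,-0.25,0,0,0],[2,0,0,0,0,0,0],[2,0,0,0,0,0,0]]]' 40
```

```text
clock: 21.98
position: [0.4774, -0.314, 0.06]
ee_rot: [0.76, 0.65, 0.001, 0.002]
ft_force: [0.4, -0.4, -0.9]
grip_width: 0.27
grasp_force: 40.3
clock: 23.85
position: [0.532, -0.3596, 0.0102]
ee_rot: [0.082, 0.997, -0.0, 0.0]
ft_force: [0.1, 0.1, 0.5]
grip_width: 0.268
grasp_force: 40.3
```

```bash
python3 -m crank '[[[2,0,0,-0.4,0,0,0],[2,0,0,-0.15,0,0,0],[2,0,0,0,0,0,0]]]' 40; python3 -m crank '[[[4.5,0,0,0,0,0,0],[4.5,0,0,0,0,0,0],[4.5,0,0,0,0,0,0],[6,0,0,3,0,0,0],[6,0,0,4,0,0,0],[6,0,0,0,0,0,0]]]' 40
python3 - <<'E'
from h import *
st()
n='top'; im,d=snap(n); P=pts(n,d); g=im.min(-1)
m=big(inb(P,.4,.6,-.45,-.29,.008,.03)&(g>90)); print(n,rect(P[m]))
q=P[m][:,:2]*1000; c,s,a=rect(P[m]); t=np.radians(a if a>45 else a); 
e=np.array([np.cos(np.radians(-10)),np.sin(np.radians(-10))]); f=np.array([-e[1],e[0]])
u=(q-c)@e; w=(q-c)@f
for lo in range(-54,54,6):
    k=(u>=lo)&(u<lo+6); 
    if k.sum(): print(lo,round(float(np.ptp(w[k])),1),end='; ')
E
```

```text
clock: 24.22
position: [0.5316, -0.3596, 0.0047]
ee_rot: [0.082, 0.997, -0.0, -0.0]
ft_force: [-3.5, 1.3, 4.9]
grip_width: 0.271
grasp_force: 41.0
clock: 24.98
position: [0.5335, -0.3603, 0.0775]
ee_rot: [0.082, 0.997, -0.001, 0.002]
ft_force: [-0.5, 0.6, -0.5]
grip_width: 0.695
grasp_force: 0.0
t 24.98 p [ 533.5 -360.3   77.5] yaw_y 80.57 zax [ 0.005 -0.003 -1.   ] j [ 1.04  0.59 -0.7   1.55  0.41  1.14  1.66] F [-0.5  0.6 -0.5] w 59.4 g 0.0
top (array([ 504. , -354.2]), array([ 25.4, 101.4]), 80.2)
-54 22.3; -48 22.6; -42 23.7; -36 22.1; -30 23.6; -24 23.1; -18 22.1; -12 23.0; -6 23.6; 0 23.9; 6 23.3; 12 21.9; 18 23.2; 24 24.8; 30 23.9; 36 22.2; 42 20.1; 48 15.8;
```

The -x end is now square and the +x end is round, as wanted. Next I take the fresh hold at the square end.

```bash
python3 -m crank '[[[6,-0.28,0.05,0,0,0,-10],[6,-0.28,0.05,0,0,0,-10],[6,-0.28,0.05,0,0,0,-10],[6,-0.28,0.05,0,0,0,-10],[6,-0.28,0.05,0,0,0,-10],[6,-0.28,0.05,0,0,0,-10],[6,-0.28,0.05,0,0,0,-10],[6,-0.28,0.05,0,0,0,-10],[6,-0.28,0.05,0,0,0,-10],[6,-0.28,0.05,0,0,0,-10],[6,-0.28,0.05,0,0,0,-10],[6,-0.28,0.05,0,0,0,-10],[6,-0.28,0.05,0,0,0,-10],[6,-0.28,0.05,0,0,0,-10],[6,-0.28,0.05,0,0,0,-10],[6,-0.28,0.05,0,0,0,-10],[6,-0.28,0.05,0,0,0,-10],[6,-0.28,0.05,0,0,0,-10],[6,0,0,0,0,0,0]]]'
python3 -m crank '[[[6,0,0,-3,0,0,0],[6,0,0,-2.5,0,0,0],[6,0,0,-1.25,0,0,0],[6,0,0,0,0,0,0],[2,0,0,0,0,0,0],[2,0,0,0,0,0,0],[2,0,0,0,0,0,0],[2,0,0,0,0,0,0],[2,0,0,0,0,0,0],[2,0,0,0,0,0,0]]]' 40; python3 -c "from h import *;st()"
```

```text
clock: 27.4
position: [0.4805, -0.3502, 0.0731]
ee_rot: [0.997, -0.082, -0.001, -0.0]
ft_force: [0.3, 0.5, 0.6]
grip_width: 0.701
grasp_force: 0.0
clock: 28.65
position: [0.4819, -0.3509, 0.0078]
ee_rot: [0.997, -0.082, 0.001, 0.001]
ft_force: [-1.2, -0.6, 6.3]
grip_width: 0.27
grasp_force: 40.4
t 28.65 p [ 481.9 -350.9    7.8] yaw_y -99.42 zax [ 0.001 -0.001 -1.   ] j [ 0.66  0.49 -0.13  1.75  0.08  0.91 -1.24] F [-1.2 -0.6  6.3] w 23.1 g 40.4
```

```bash
python3 -m crank '[[[2,0,0,1.5,0,0,0],[2,0,0,1.5,0,0,0],[2,-0.04,0.4,0,0,0,10],[2,-0.04,0.4,0,0,0,10],[2,-0.04,0.4,0,0,0,10],[2,-0.04,0.4,0,0,0,10],[2,-0.04,0.4,0,0,0,10],[2,-0.04,0.4,0,0,0,10],[2,-0.04,0.4,0,0,0,10],[2,-0.04,0.4,0,0,0,10],[2,-0.04,0.4,0,0,0,10.2],[2,0,0,-1.28,0,0,0],[2,0,0,0,0,0,0],[2,0,0,0,0,0,0]]]' 40
python3 - <<'E'
from h import *
st()
n='top'
im,d=snap(n); P=pts(n,d)
m=big(inb(P,.42,.57,-.25,-.11,.040,.052)); r=rect(P[m]); print('carrier',r)
m=inb(P,.44,.53,-.29,-.24,.022,.046); q=P[m]; r2=rect(q);print(n,len(q),r2)
a=np.radians(r[2]); print('lateral',(r2[0]-r[0])@np.array([np.sin(a),-np.cos(a)]), 'tip y loc', ((q[:,:2]*1000-r[0])@np.array([np.cos(a),np.sin(a)])).max())
E
```

```text
clock: 30.4
position: [0.4776, -0.3146, 0.0238]
ee_rot: [0.762, 0.647, -0.0, -0.0]
ft_force: [-0.2, 0.8, -1.3]
grip_width: 0.269
grasp_force: 39.6
t 30.4 p [ 477.6 -314.6   23.8] yaw_y -9.37 zax [-0. -0. -1.] j [ 0.86  0.46 -0.44  1.79  0.23  0.94  0.16] F [-0.2  0.8 -1.3] w 23.0 g 39.6
carrier (array([ 496.9, -171.5]), array([96.1, 97.5]), 80.5)
top 210 (array([ 482.6, -265.3]), array([50.4, 25.8]), 84.8)
lateral 1.377581327749196 tip y loc -69.24805497734513
```

```bash
python3 -m crank '[[[2,0.06,0.79,0,0,0,0],[2,0.13,0.79,0,0,0,0],[2,0.13,0.79,0,0,0,0],[2,0.08,0.49,0,0,0,0],[2,0.08,0.49,0,0,0,0],[2,0,0,0,0,0,0]]]' 40; python3 -m crank '[[[2,0.08,0.49,0,0,0,0],[2,0.08,0.49,0,0,0,0],[2,0.08,0.49,0,0,0,0],[2,0.08,0.49,0,0,0,0],[2,0.08,0.49,0,0,0,0],[2,0.08,0.49,0,0,0,0],[2,0,0,0,0,0,0]]]' 40
python3 -m crank '[[[2,0.03,0.2,0,0,0,0],[2,0.03,0.2,0,0,0,0],[2,0.03,0.2,0,0,0,0],[2,0,0,0,0,0,0]]]' 40;python3 -m crank '[[[2,0.03,0.2,0,0,0,0],[2,0.03,0.2,0,0,0,0],[2,0.03,0.2,0,0,0,0]]]' 40;
```

```text
clock: 31.2
position: [0.4825, -0.2806, 0.0238]
ee_rot: [0.762, 0.648, 0.0, 0.0]
ft_force: [0.7, -0.1, -0.1]
grip_width: 0.274
grasp_force: 39.6
clock: 32.08
position: [0.4874, -0.2508, 0.0238]
ee_rot: [0.761, 0.648, 0.0, -0.0]
ft_force: [-1.5, 1.0, -1.3]
grip_width: 0.265
grasp_force: 39.6
clock: 32.58
position: [0.4882, -0.2453, 0.0238]
ee_rot: [0.762, 0.648, 0.0, -0.0]
ft_force: [-0.8, 1.2, -0.9]
grip_width: 0.272
grasp_force: 39.6
clock: 32.95
position: [0.4891, -0.2399, 0.0239]
ee_rot: [0.762, 0.648, -0.0, 0.0]
ft_force: [-0.7, -1.8, 0.1]
grip_width: 0.269
grasp_force: 39.6
```

```bash
python3 -m crank '[[[2,0.03,0.2,0,0,0,0],[2,0.03,0.2,0,0,0,0],[2,0.03,0.2,0,0,0,0],[2,0,0,0,0,0,0]]]' 40
python3 -m crank '[[[4,0,0,-0.15,0,0,0],[6,0,0,0,0,0,0],[6,0,0,0,0,0,0],[6,0,0,3,0,0,0],[6,-0.5,-3,4,0,0,0],[6,-0.5,-5,4,0,0,0],[6,0,-3,0,0,0,0],[6,0,0,0,0,0,0]]]' 40
python3 - <<'E'
from h import *
st()
for n in('side','top'):
    im,d=snap(n,n+'6f.png'); P=pts(n,d); g=im.min(-1)
    m=big(inb(P,.42,.57,-.235,-.10,.040,.052)); r=rect(P[m]); print(n,'carrier',r)
    m=inb(P,.44,.53,-.30,-.215,.024,.0385)&(g>90); q=P[m]
    a=np.radians(r[2]); e=np.array([np.cos(a),np.sin(a)]); s=(q[:,:2]*1000-r[0])@e; w=(q[:,:2]*1000-r[0])@np.array([e[1],-e[0]])
    print('local y range',np.percentile(s,[0,3]),[(lo,round(float(np.ptp(w[(s>=lo)&(s<lo+6)])),1)) for lo in range(-95,-60,6) if ((s>=lo)&(s<lo+6)).any()])
E
```

```text
clock: 33.45
position: [0.49, -0.2332, 0.0238]
ee_rot: [0.762, 0.648, 0.0, -0.0]
ft_force: [-0.5, -1.2, -0.6]
grip_width: 0.266
grasp_force: 39.6
clock: 34.45
position: [0.4792, -0.345, 0.1313]
ee_rot: [0.763, 0.646, -0.0, 0.0]
ft_force: [-0.0, 0.3, 0.3]
grip_width: 0.702
grasp_force: 0.0
t 34.45 p [ 479.2 -345.   131.3] yaw_y -9.47 zax [ 0.    -0.001 -1.   ] j [ 0.91  0.37 -0.44  1.66  0.17  1.15  0.26] F [-0.   0.3  0.3] w 59.9 g 0.0
side carrier (array([ 501.1, -162.5]), array([101.6,  97. ]), 81.5)
local y range [-95.80992321 -95.2103348 ] [(-95, 21.8), (-89, 23.2), (-83, 20.7), (-77, 23.8), (-71, 15.3), (-65, 0.0)]
top carrier (array([ 498.2, -162.4]), array([96.1, 97.1]), 81.5)
local y range [-95.0364278  -93.46292128] [(-95, 24.3), (-89, 25.2), (-83, 24.8), (-77, 24.4), (-71, 24.6), (-65, 23.7)]
```

The cartridge is home: its square end sits at local y = -95 mm, so 47 mm protrudes. Now I'll straddle the cartridge with the open fingers to push on the carrier's -y face.

```bash
python3 -m crank '[[[5.8,0.4,4,0,0,0,0.5],[5.8,0.4,4,-2,0,0,0.5],[5.8,0.06,2.3,-3,0,0,0],[5.8,0,0,-4,0,0,0],[5.8,0,0,-2.1,0,0,0],[5.8,0,0,-1,0,0,0],[5.8,0,0,0,0,0,0]]]' 40; python3 -c "from h import *;st()"
```

```text
clock: 35.42
position: [0.4886, -0.2383, 0.0101]
ee_rot: [0.756, 0.655, 0.0, -0.0]
ft_force: [1.6, -0.7, 0.8]
grip_width: 0.678
grasp_force: 0.0
t 35.42 p [ 488.6 -238.3   10.1] yaw_y -8.17 zax [-0.     0.001 -1.   ] j [ 0.77  0.44 -0.47  1.87  0.25  0.89  0.04] F [ 1.6 -0.7  0.8] w 57.9 g 0.0
```

```bash
python3 -m crank '[[[5.8,0.1,0.7,0,0,0,0],[5.8,0.1,0.7,0,0,0,0],[5.8,0.03,0.4,0,0,0,0],[5.8,0.2,0.15,0,0,0,2.05],[5.8,0.2,0.15,0,0,0,2.05],[5.8,0.2,0.15,0,0,0,2.05],[5.8,0.2,0.15,0,0,0,2.05],[5.8,0.2,0.15,0,0,0,2.05],[5.8,0.2,0.15,0,0,0,2.05],[5.8,0.2,0.15,0,0,0,2.05],[5.8,0.2,0.15,0,0,0,2.05],[5.8,0.2,0.15,0,0,0,2.05],[5.8,0.2,0.15,0,0,0,2.05],[5.8,0,0,0,0,0,0]]]' 40; python3 - <<'E'
from h import *
st()
for n in('side','top'):
    im,d=snap(n,n+'7f.png'); P=pts(n,d)
    m=big(inb(P,.42,.575,-.235,-.06,.040,.052)); r=rect(P[m]); print(n,'carrier',r)
E
```

```text
clock: 37.17
position: [0.5111, -0.2057, 0.0101]
ee_rot: [0.627, 0.779, 0.0, -0.0]
ft_force: [1.2, -0.9, 0.3]
grip_width: 0.68
grasp_force: 0.5
t 37.17 p [ 511.1 -205.7   10.1] yaw_y 12.34 zax [ 0.     0.001 -1.   ] j [ 0.76  0.47 -0.55  1.85  0.3   0.91  0.29] F [ 1.2 -0.9  0.3] w 58.0 g 0.5
side carrier (array([ 503.4, -149.8]), array([ 94.5, 109.1]), 11.0)
top carrier (array([ 498.1, -145.7]), array([96.8, 96.9]), 9.7)
```

```bash
python3 -m crank '[[[5.8,-0.1,0.5,0,0,0,0],[5.8,-0.21,0.98,0,0,0,0],[5.8,-0.21,0.98,0,0,0,0],[5.8,-0.21,0.98,0,0,0,0],[5.8,-0.21,0.98,0,0,0,0],[5.8,-0.21,0.98,0,0,0,0],[5.8,-0.21,0.98,0,0,0,0],[5.8,-0.21,0.98,0,0,0,0],[5.8,-0.1,0.5,0,0,0,0]]]' 40; python3 - <<'E'
from h import *
st()
for n in('top',):
    im,d=snap(n,n+'8f.png'); P=pts(n,d)
    m=big(inb(P,.40,.575,-.235,.06,.040,.052)&(np.abs(P[...,0]-.49)<.08)); r=rect(P[m]); print(n,'carrier',r)
E
```

```text
clock: 38.4
position: [0.4941, -0.1268, 0.0103]
ee_rot: [0.627, 0.779, 0.0, -0.0]
ft_force: [1.0, -1.4, -2.3]
grip_width: 0.677
grasp_force: 0.9
t 38.4 p [ 494.1 -126.8   10.3] yaw_y 12.31 zax [ 0.  0. -1.] j [ 0.68  0.4  -0.59  1.95  0.28  0.88  0.16] F [ 1.  -1.4 -2.3] w 57.8 g 0.9
top carrier (array([479.1, -65.7]), array([97.4, 89.4]), 12.3)
```

```bash
python3 -m crank '[[[5.8,-0.36,0.98,0,0,0,-1.46],[5.8,-0.34,0.98,0,0,0,-1.46],[5.8,-0.31,0.98,0,0,0,-1.46],[5.8,-0.29,0.98,0,0,0,-1.46],[5.8,-0.26,0.98,0,0,0,-1.46],[5.8,-0.24,0.98,0,0,0,-1.46],[5.8,0,0,0,0,0,0]]]' 40; python3 - <<'E'
from h import *
st()
for n in('top',):
    im,d=snap(n,n+'9f.png'); P=pts(n,d)
    m=big(inb(P,.40,.54,-.235,.12,.040,.052)); r=rect(P[m]); print(n,'carrier',r)
E
```

```text
clock: 39.33
position: [0.4762, -0.0682, 0.0103]
ee_rot: [0.685, 0.729, 0.0, -0.0]
ft_force: [-0.1, 0.5, -0.1]
grip_width: 0.677
grasp_force: 0.0
t 39.33 p [476.2 -68.2  10.3] yaw_y 3.58 zax [ 0.  0. -1.] j [ 0.59  0.34 -0.6   2.02  0.25  0.85 -0.09] F [-0.1  0.5 -0.1] w 57.8 g 0.0
top carrier (array([470.2,  -1.3]), array([97. , 81.7]), 4.7)
```

```bash
python3 -m crank '[[[5.8,-0.21,0.98,0,0,0,-1.46],[5.8,-0.18,0.98,0,0,0,-1.46],[5.8,-0.16,0.98,0,0,0,-1.46],[5.8,-0.13,0.98,0,0,0,-1.46],[5.8,-0.11,0.98,0,0,0,-1.46],[5.8,-0.08,0.98,0,0,0,-1.46],[5.8,0.09,0.98,0,0,0,0],[5.8,0.09,0.98,0,0,0,0],[5.8,0.09,0.98,0,0,0,0],[5.8,0.09,0.98,0,0,0,0],[5.8,0.09,0.98,0,0,0,0],[5.8,0.09,0.98,0,0,0,0],[5.8,0,0,0,0,0,0]]]' 40; python3 - <<'E'
from h import *
st()
for n in('side','top',):
    im,d=snap(n,n+'10f.png'); P=pts(n,d)
    m=big(inb(P,.40,.54,-.1,.22,.040,.052)); r=rect(P[m]); print(n,'carrier',r)
E
```

```text
clock: 41.0
position: [0.4729, 0.0503, 0.0102]
ee_rot: [0.738, 0.675, 0.0, -0.0]
ft_force: [-0.0, 0.0, 0.3]
grip_width: 0.682
grasp_force: 0.0
t 41.0 p [472.9  50.3  10.2] yaw_y -5.15 zax [ 0.     0.001 -1.   ] j [ 0.37  0.34 -0.64  2.03  0.26  0.85 -0.5 ] F [-0.   0.   0.3] w 58.2 g 0.0
side carrier (array([478.1, 102. ]), array([115.5,  95.7]), 84.8)
top carrier (array([476.3, 116. ]), array([83.8, 96.6]), 85.4)
```

```bash
python3 -m crank '[[[5.8,0.09,0.98,0,0,0,0],[5.8,0.09,0.98,0,0,0,0],[5.8,0.09,0.98,0,0,0,0],[5.8,0.09,0.98,0,0,0,0],[5.8,0.06,0.6,0,0,0,0],[5.8,0.03,0.32,0,0,0,0],[5.8,-0.18,-2,0,0,0,0],[5.8,-0.36,-4,0,0,0,0],[5.8,0,-2,4,0,0,0],[5.8,0,0,4,0,0,0],[5.8,0,0,3,0,0,0],[5.8,0,0,0,0,0,0]]]' 40; python3 - <<'E'
from h import *
st()
for n in('side','top',):
    im,d=snap(n,n+'11f.png'); P=pts(n,d)
    m=big(inb(P,.40,.56,-.0,.22,.040,.052)); r=rect(P[m]); print(n,'carrier',r)
    g=im.min(-1); m=inb(P,.42,.54,.0,.14,.024,.0385)&(g>90); q=P[m]
    a=np.radians(r[2]); print('cart y',np.percentile((q[:,:2]*1000-r[0])@np.array([np.cos(a),np.sin(a)]),[0,3]))
E
```

```text
clock: 42.6
position: [0.4737, 0.0174, 0.1226]
ee_rot: [0.739, 0.674, 0.002, 0.002]
ft_force: [0.2, 0.2, -1.0]
grip_width: 0.681
grasp_force: 0.0
t 42.6 p [473.7  17.4 122.6] yaw_y -5.26 zax [ 0.005 -0.    -1.   ] j [ 0.5   0.15 -0.68  1.95  0.11  1.07 -0.31] F [ 0.2  0.2 -1. ] w 58.1 g 0.0
side carrier (array([483.3, 156.2]), array([99.7, 96.2]), 84.7)
cart y [-95.76933848 -94.28300326]
top carrier (array([480.9, 156.5]), array([96.5, 96.3]), 85.0)
cart y [-65.23575136 -62.70413874]
```

```bash
python3 -m crank '[[[5.8,-0.82,1.63,0,0,0,10],[5.8,-0.82,1.63,0,0,0,10],[5.8,-0.82,1.63,0,0,0,10],[5.8,-0.82,1.63,0,0,0,10],[5.8,-0.82,1.63,0,0,0,10],[5.8,-0.82,1.63,0,0,0,10],[5.8,-0.82,1.63,0,0,0,10],[5.8,-0.82,1.63,0,0,0,10],[5.8,-0.82,1.63,0,0,0,10],[5.8,0,0,0,0,0,0],[5.8,0,0,0,0,0,0]]]' 40; python3 -c "from h import *;st()"
```

```text
clock: 44.08
position: [0.3982, 0.1633, 0.1197]
ee_rot: [0.048, 0.999, -0.0, -0.0]
ft_force: [0.0, -0.2, -1.0]
grip_width: 0.677
grasp_force: 0.0
t 44.08 p [398.2 163.3 119.7] yaw_y 84.53 zax [-0.001  0.    -1.   ] j [ 0.43  0.07 -0.94  2.04  0.07  1.06  0.94] F [ 0.  -0.2 -1. ] w 57.8 g 0.0
```

```bash
python3 -m crank '[[[5.8,0,0,-4,0,0,0],[5.8,0,0,-4,0,0,0],[5.8,0,0,-2,0,0,0],[5.8,0,0,-0.7,0,0,0.3],[5.8,0,0,0,0,0,0]]]' 40; python3 -c "from h import *;st()"
```

```text
clock: 44.7
position: [0.3984, 0.1637, 0.0133]
ee_rot: [0.044, 0.999, 0.0, -0.0]
ft_force: [1.4, 0.2, 0.5]
grip_width: 0.68
grasp_force: 0.0
t 44.7 p [398.4 163.7  13.3] yaw_y 84.97 zax [-0.  0. -1.] j [ 0.33  0.29 -0.88  2.13  0.3   0.84  0.75] F [1.4 0.2 0.5] w 58.1 g 0.0
```

```bash
python3 -m crank '[[[5.8,1,-0.06,0,0,0,0],[5.8,1,-0.06,0,0,0,0],[5.8,1,-0.06,0,0,0,0],[5.8,1,-0.06,0,0,0,0],[5.8,1,-0.06,0,0,0,0],[5.8,1,-0.06,0,0,0,0],[5.8,1,-0.06,0,0,0,0],[5.8,1,-0.06,0,0,0,0],[5.8,1,-0.06,0,0,0,0],[5.8,0,0,0,0,0,0]]]' 40; python3 - <<'E'
from h import *
st()
for n in('side','top',):
    im,d=snap(n,n+'12f.png'); P=pts(n,d)
    m=big(inb(P,.45,.64,.0,.22,.040,.052)); r=rect(P[m]); print(n,'carrier',r)
E
```

```text
clock: 45.95
position: [0.4894, 0.1584, 0.0133]
ee_rot: [0.044, 0.999, 0.0, 0.001]
ft_force: [-0.1, -0.3, -0.0]
grip_width: 0.684
grasp_force: 0.0
t 45.95 p [489.4 158.4  13.3] yaw_y 85.01 zax [ 0.001  0.001 -1.   ] j [ 0.28  0.46 -0.8   1.93  0.41  0.92  0.77] F [-0.1 -0.3 -0. ] w 58.4 g 0.0
side carrier (array([537.5, 153.7]), array([ 99.4, 119.2]), 84.6)
top carrier (array([551.3,   7.6]), array([9.8, 0.8]), 59.0)
```

```bash
python3 -m crank '[[[5.8,0.5,-0.03,0,0,0,0],[5.8,0.5,-0.03,0,0,0,0],[5.8,0.2,0,0,0,0,0],[5.8,0,0,0,0,0,0]]]' 40;  python3 -m crank '[[[5.8,0.2,0,0,0,0,0],[5.8,0.2,0,0,0,0,0]]]' 40; python3 -m crank '[[[5.8,0.2,0,0,0,0,0],[5.8,0,0,0,0,0,0]]]' 40
```

```text
clock: 46.55
position: [0.5006, 0.1579, 0.0132]
ee_rot: [0.043, 0.999, 0.0, 0.0]
ft_force: [-0.5, 0.4, -1.1]
grip_width: 0.681
grasp_force: 0.2
clock: 46.8
position: [0.5042, 0.1578, 0.0132]
ee_rot: [0.043, 0.999, -0.0, -0.0]
ft_force: [-2.1, 0.7, -0.1]
grip_width: 0.682
grasp_force: 1.4
clock: 47.05
position: [0.5066, 0.1579, 0.0132]
ee_rot: [0.043, 0.999, 0.0, 0.0]
ft_force: [-1.0, 0.3, -0.5]
grip_width: 0.68
grasp_force: 0.3
```

```bash
for i in 1 2 3; do python3 -m crank '[[[5.8,0.15,0,0,0,0,0],[5.8,0,0,0,0,0,0]]]' 40 | grep -E 'posi|ft_'; done
```

```text
position: [0.5079, 0.1579, 0.0133]
ft_force: [-1.6, -0.0, -0.7]
position: [0.5094, 0.1579, 0.0133]
ft_force: [-1.5, -0.1, 0.3]
position: [0.5097, 0.1579, 0.0131]
ft_force: [-8.0, -0.5, 5.8]
```

```bash
python3 -m crank '[[[5.8,0.15,0,0,0,0,0],[5.8,0,0,0,0,0,0],[5.8,0,0,0,0,0,0]]]' 40;  python3 -m crank '[[[5.8,-1,0.06,0,0,0,0],[5.8,-3,0.2,0,0,0,0],[5.8,-4,0,2,0,0,0],[5.8,-3,0,4,0,0,0],[5.8,0,0,5,0,0,0],[5.8,0,0,5,0,0,0],[5.8,0,0,0,0,0,0]]]' 40; python3 - <<'E'
from h import *
st()
for n in('side','top',):
    im,d=snap(n,n+'13f.png'); P=pts(n,d)
    m=big(inb(P,.45,.64,.05,.22,.040,.052)); r=rect(P[m]); print(n,'carrier',r)
    g=im.min(-1); q=P[inb(P,.5,.6,.02,.14,.024,.0385)&(g>90)]
    a=np.radians(r[2]); e=np.array([np.cos(a),np.sin(a)]); print('cart y',np.percentile((q[:,:2]*1000-r[0])@e,[0,3]))
    m=big(inb(P,.6,.66,.03,.21,.014,.03)&(g>120)); print('stop',rect(P[m]))
a=cv2.imread('pics/top13f.png')[160:230,135:235]; b=cv2.imread('pics/side13f.png')[200:305,150:300]
cv2.imwrite('pics/end.png',np.hstack([cv2.resize(a,(400,280),interpolation=2),cv2.resize(b,(400,280),interpolation=2)]))
E
```

```text
clock: 48.18
position: [0.5097, 0.158, 0.0128]
ee_rot: [0.043, 0.999, -0.001, -0.002]
ft_force: [-14.6, 0.3, 9.4]
grip_width: 0.676
grasp_force: 7.0
clock: 49.05
position: [0.4046, 0.1612, 0.1768]
ee_rot: [0.043, 0.999, 0.0, 0.004]
ft_force: [0.5, -0.1, -0.8]
grip_width: 0.677
grasp_force: 0.0
t 49.05 p [404.6 161.2 176.8] yaw_y 85.03 zax [ 0.008 -0.    -1.   ] j [ 0.52 -0.01 -0.97  1.97 -0.01  1.17  1.03] F [ 0.5 -0.1 -0.8] w 57.8 g 0.0
side carrier (array([568.6, 153.1]), array([99.7, 96.4]), 85.1)
cart y [-131.07727238  -95.31901903]
stop (array([625.9, 194.2]), array([32.1, 16.4]), 80.9)
top carrier (array([565.3, 152.5]), array([96. , 97.9]), 85.0)
cart y [-96.38869596 -94.98799018]
stop (array([620.7, 147.3]), array([123.4,  14.6]), 85.0)
```

View pics/end.png

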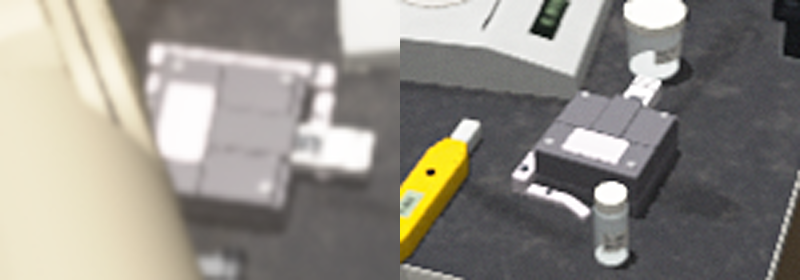

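The carrier sits square against the back stop: its edge angle is 85.0°, the same as the stop's. The square end of the cartridge protrudes 47 mm. Nothing is touching the robot, so I'll hand in.

```bash
python3 -c "from h import *;st();print(job.hand_in())"
```

```text
t 49.15 p [402.6 160.2 173.4] yaw_y 85.02 zax [ 0.002 -0.001 -1.   ] j [ 0.51 -0.01 -0.97  1.97 -0.01  1.17  1.03] F [ 0.1  0.5 -0.7] w 57.9 g 0.0
the job is handed in; nothing more can be done
None
```

Handed in at 49 s with the cartridge nose-first and fully home, and the carrier square on the dock's back stop; contrary to the brief, the pictures show the nose was already inside at the start, and I noticed only after turning it nose-out and refitting it, so it was turned twice.

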